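# Serve the prize-draw ball from its locked dish

## Robot

A 7-joint arm with a two-finger parallel gripper is mounted at the origin on the work surface. World frame = base frame: x ahead of the robot, y to its left, z up, the work surface at z = 0. Lengths are in m, angles in rad, forces in N, time in s.
With the tool pointing down it reaches from about 0.425 to 0.925 m from the base axis. Payload 6.8 kg.
Tool frame: the origin (TCP) lies at the very end of the fingers, on their centre line; the grasp point (between the pads) lies r.grasp_offset behind it (r.grasp_offset is the distance from the TCP to the grasp point, in m); z points along the fingers, y is the direction in which the jaws open and shut (so a half turn about z gives the same grasp; the last joint's range is limited). The gripper opens to 85 mm and grips with 20 to 120 N. Pads are 22 mm wide; open, the fingers measure 114 mm over their backs; the gripper's body (76 mm by 85 mm) begins 54 mm behind the grasp point. The pads swing forward as they close: fully open they stand 13 mm farther back than shut.
Start: joints at [-1.305, 0.477, 0.022, 1.555, -0.011, 1.109, -0.083], TCP at [0.246, 0.628, 0.231] pointing down, gripper open.
Joint ranges: [-2.96, 2.96], [-0.34, 2.1], [-1.41, 1.46], [0.24, 2.44], [-1.37, 4.51], [0.17, 1.92], [-2.96, 2.96]. Speed limits (rad/s): [2.39, 2.39, 3.14, 3.14, 3.14, 3.14, 3.14].

## Interface

Orientations are given as a rotation vector (axis times angle).
In Python, from bench import r gives the robot as it stands.
- The arm moves only by the shell command python3 -m jog 'ROWS' [FORCE]. ROWS is JSON, one flat list of numbers, 7 for each row, row after row: the turn, a rotation vector about the tool's x, y, z normalised to -1 to 1, where 1 is 180 degrees, then the shift along the tool's x, y, z normalised to -1 to 1, where 1 is 200 mm, then the opening, from 0 (shut) to 1 (fully open). In form: [wx, wy, wz, x, y, z, hand, wx, wy, wz, x, y, z, hand, ...]. A call has 1 to 12 rows; each row is the pose to reach, as a shift and turn from the pose measured when the call began, along the tool's axes at that moment, turning the shorter way round; what a row does not reach only later rows make up. A row lasts 1/10 s, in which the tool goes at most 50 mm and 8.59 degrees, less where a joint would pass 70% of its speed; a pose out of reach is approached as far as the arm can. A call with a number of a shift or a turn outside -1 to 1 is refused whole. A call with a gripper value outside its range is refused whole. The fingers move at their own pace and stop on an object; FORCE is the grip in N (left out, the last holds). Time passes only in rows, so rows that repeat a pose let the fingers close. It gives the time, the measured TCP pose, the force and the opening at its end, in the units of the state.
- r.get_obs(): the state, without advancing time (a new reading comes with each control period).
- r.grab_frame(name): name is "side" or "top"; returns the picture (400x640x3 uint8, red, green, blue); there is no depth.
- r.calibration(name): a dict with "K" (3x3 intrinsics, pixels), "dist_coeffs" ([k1, k2, p1, p2, k3] as OpenCV has them; the pictures are not rectified), "origin" and "rotation" of the camera in the world. Camera axes: x right, y up, looking along -z (the intrinsics and any distortion apply to the point x, -y, -z); pixel columns grow to the right and rows downward; lengths in m; the calibration is good to about 2 mm. A picture is of the moment at which its call begins. calibration takes no time and is no camera call.
- r.hand_in(): hands the job in, once; it reports no verdict.
The state is a dict: "clock": time; "joints": joint angles; "qvel": joint speeds; "tau": joint torques, N m; "tcp_pos": TCP position; "orientation": TCP orientation; "contact_force": force on the tool from outside, world axes, zero at the start; "moment": the same for the moment, N m; "grip_width": finger opening in m.
Only numpy, scipy, OpenCV 4.12 (cv2) and the standard library are available. Lean on these libraries where they do the work, as an engineer would, in place of code of your own. Each camera call takes 0.05 s, during which the arm holds its last target.

## Task

The prize-draw ball lies in the handled dish locked on its stand. Turn the dish anticlockwise (seen from above) until its handle lines up with the stand's long side, lift it straight out, and carry it over the middle of the payment tray, turned back clockwise by about a quarter turn so that its spout points straight out over the tray's open side. Keep the dish level and the ball, untouched, in its middle all the way, leave the mug, tape roll and stapler alone, and finish while still holding the dish still in the air, about a hand's breadth above the tray.

Things in the scene. Friction and masses are not known exactly. Their poses are not given: they have to be found in the camera images.
- dish_grip (a point): Centre of the wooden grip of the dish's arched handle: 14 mm thick (x), 100 mm long (y), 24 mm high, pinched across its 14 mm from above. Axes: dish x towards the spout, y along the handle, z up. 115 mm above dish_foot on the dish's axis, 81 mm above the ball's top. The handle's steel legs stand at y = +-72 mm. Dish with handle: about 0.25 kg, balanced within a few mm of the axis.
- dish_foot (a point): Centre of the underside of the dish's foot, a flat flange 68 mm across resting on the stand's top; axes as dish_grip. The steel dish is a shallow cone (6.5 degrees), 144 mm across, rim 23 mm above this point. Below, a 14 mm stem carries a lug bar 50 mm long along y (parallel to the handle), 12 mm wide, its underside 17 mm below this point, inside the stand.
- dish_spout (a point): Tip region of the spout, a short open trough on the rim, 100 mm from the dish's axis along dish x and 22 mm above dish_foot.
- ball_center (a point): Centre of the loose wooden ball, 28 mm across, about 15 g, lying free at the middle of the dish, its centre 20 mm above dish_foot and on the dish's axis when at rest.
- stand: Bayonet stand fixed to the counter, 200 (its long x) x 130 x 36 mm high; origin: centre of underside, under the dish's axis. A 20 mm slot along x lets the lugs out only with the handle parallel to x within 0.15 rad. The dish starts caught, 0.73 to 0.87 rad clockwise (from above) of that; freed, dish x points along stand +y. Stop pins about 0.1 rad past free. Turns easily; 3 mm side play.
- tray: Flat wooden payment tray fixed to the counter, 170 mm (its x) by 210 mm (its y); origin at the centre of its underside; floor 6 mm high, kerb 26 mm high on three sides, open on its +x side (the customer's side, away from the robot).
- mug: Bystander: white mug, 76 mm across, 85 mm high; origin at the centre of its underside.
- tape: Bystander: roll of clear tape lying flat, 90 mm across, 24 mm high; origin at the centre of its underside.
- stapler: Bystander: desk stapler, 130 mm by 36 mm by 41 mm; origin at the centre of its underside.
Things that resemble listed ones, but are neither listed nor needed, are in the scene too. What is shaped like the stand but blue or red is not meant.

How it is judged:
By the outcome, as a careful person would: the job done as asked, in the order asked, and still so for the second after the job is handed in, while the arm keeps its last pose, push and grip.
It also fails if it takes over 64 s, if anything falls off the work surface, if the arm or the gripper's body presses on something with over 40 N, if the wrist force passes 120 N, or if a joint passes its speed limit or range.

## Working session

There is one attempt and no reset: what is moved stays moved. The work goes in short steps, Python scripts to look and compute and a shell command to move; the robot and the scene stay as the last step left them, time stands still between calls to the robot, and variables do not carry over. Pictures are saved under pics/ and viewed, and the job is handed in when it is done.

```bash
ls; mkdir -p pics
python3 - <<'E'
from bench import r
import cv2
o=r.get_obs()
for k,v in o.items(): print(k,v)
print(r.grasp_offset)
for n in("side","top"):
    c=r.calibration(n); print(n,c)
    im=r.grab_frame(n); cv2.imwrite(f"pics/{n}0.png",cv2.cvtColor(im,cv2.COLOR_RGB2BGR))
E
```

```text
pics
clock 0.0
joints [-1.30507109  0.47779976  0.02233676  1.55646837 -0.0115058   1.10932616
 -0.08309468]
qvel [-7.16553058e-04 -3.21447710e-05 -1.55628984e-03 -1.99468115e-03
  3.43308794e-04 -6.03573080e-05 -1.06402599e-03]
tau [-1.18390803e-03 -5.96438134e+01  1.60713807e+00 -2.81204385e+01
  1.23427444e-02  9.01942461e-03 -3.35915547e-05]
tcp_pos [0.24628505 0.62780932 0.23031877]
orientation [-5.83708348e-01 -3.08666838e+00  2.92307990e-03]
contact_force [ 0.09718117 -0.1916772   0.04554604]
moment [ 0.01161458 -0.0334064   0.00986498]
grip_width 0.08533141370256463
0.0187
side {'K': array([[390.50283276,   0.        , 324.10123566],
       [  0.        , 390.50283276, 197.93966892],
       [  0.        ,   0.        ,   1.        ]]), 'dist_coeffs': array([-0.01349712,  0.        ,  0.        ,  0.        ,  0.        ]), 'origin': array([0.35418187, 0.68990941, 0.64657447]), 'rotation': array([ 0.15306913, -1.27158452, -2.67236917])}
top {'K': array([[468.21159528,   0.        , 321.67337355],
       [  0.        , 468.21159528, 201.16742071],
       [  0.        ,   0.        ,   1.        ]]), 'dist_coeffs': array([0.03008591, 0.        , 0.        , 0.        , 0.        ]), 'origin': array([0.3290301 , 0.05431585, 1.44699455]), 'rotation': array([ 0.11140301, -0.10951123, -1.57560852])}
```

View pics/side0.png

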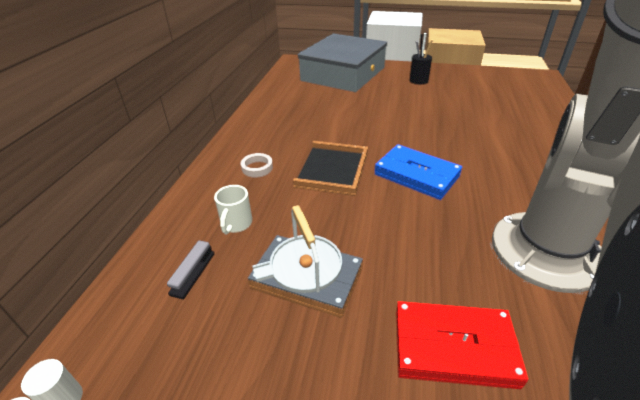

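View pics/top0.png

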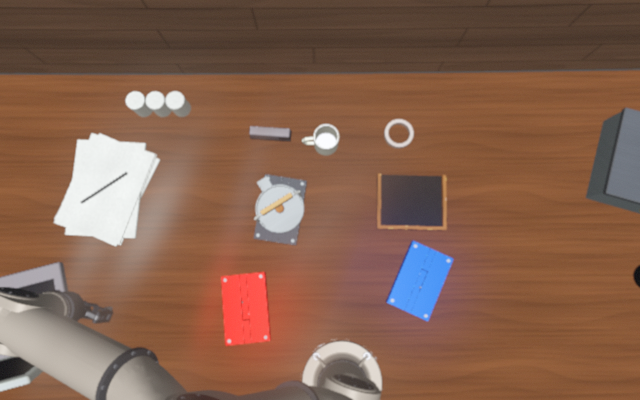

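The grey stand with the dish is at top (280,209) and side (306,268). The red one at top (245,308) and the blue one at (420,280) are decoys. The tray is at (412,202), the mug at (325,139), the tape at (399,132) and the stapler at (270,132). I'll enlarge crops to confirm.

```bash
cat > h.py <<'E'
import numpy as np, cv2
from scipy.spatial.transform import Rotation as R
from bench import r
def cal(n):
    c=r.calibration(n); return c['K'],c['dist_coeffs'],np.array(c['origin']),R.from_rotvec(c['rotation']).as_matrix()
def ray(n,px):
    K,d,o,M=cal(n)
    u=cv2.undistortPoints(np.array(px,float).reshape(-1,1,2),K,d).reshape(-1,2)
    v=np.c_[u[:,0],-u[:,1],-np.ones(len(u))]@M.T
    return o,v
def plane(n,px,z):
    o,v=ray(n,px); return o+v*((z-o[2])/v[:,2])[:,None]
def proj(n,P):
    K,d,o,M=cal(n)
    c=(np.atleast_2d(P)-o)@M; c=c*[1,-1,-1]
    return cv2.projectPoints(c,np.zeros(3),np.zeros(3),K,d)[0].reshape(-1,2)
def tri(pa,pb):
    A=np.zeros((3,3));b=np.zeros(3);L=[]
    for n,p in(("side",pa),("top",pb)):
        o,v=ray(n,p);v=v[0]/np.linalg.norm(v[0]);Q=np.eye(3)-np.outer(v,v);A+=Q;b+=Q@o;L.append((o,Q))
    X=np.linalg.solve(A,b); return X,[np.linalg.norm(Q@(X-o))*1000 for o,Q in L]
def grab(n,name=None):
    im=cv2.cvtColor(r.grab_frame(n),cv2.COLOR_RGB2BGR)
    if name: cv2.imwrite("pics/"+name,im)
    return im
E
python3 - <<'E'
import cv2
a=cv2.imread('pics/top0.png')[160:260,235:335];b=cv2.imread('pics/side0.png')[195:315,240:370]
a=cv2.resize(a,(400,400),interpolation=2);b=cv2.resize(b,(433,400),interpolation=2)
cv2.imwrite('pics/crop0.png',cv2.hconcat([a[:, :367],b]))
t=cv2.imread('pics/top0.png')[160:245,365:460];s=cv2.imread('pics/side0.png')[130:200,285:380]
cv2.imwrite('pics/crop1.png',cv2.hconcat([cv2.resize(t,(399,357),interpolation=2),cv2.resize(s,(400,357),interpolation=2)]))
E
```

```text
(no output)
```

View pics/crop0.png

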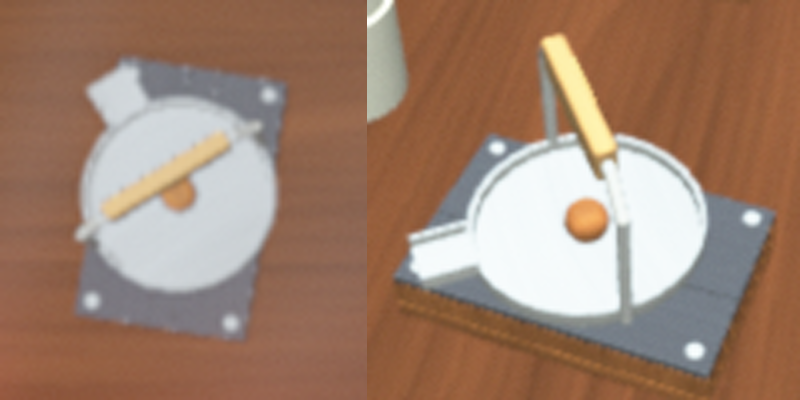

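View pics/crop1.png

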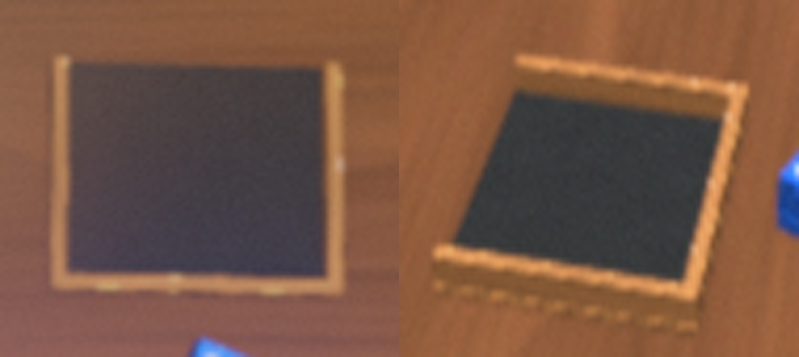

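```bash
cat > m1.py <<'E'
from h import *
def comps(mask,lo,hi):
    n,l,s,c=cv2.connectedComponentsWithStats(mask.astype(np.uint8))
    return [(c[i],s[i],l==i) for i in range(1,n) if lo<=s[i,4]<=hi]
if __name__=="__main__":
    for n,z,roi in(("top",None,(160,260,235,335)),("side",None,(195,315,240,370))):
        im=cv2.imread(f"pics/{n}0.png");y0,y1,x0,x1=roi
        hsv=cv2.cvtColor(im[y0:y1,x0:x1],cv2.COLOR_BGR2HSV);H,S,V=[hsv[...,i].astype(int) for i in range(3)]
        yel=(H>=13)&(H<=26)&(S>70)&(V>165)
        for c,s,m in comps(yel,40,2000):
            q=np.argwhere(m)[:,::-1]+[x0,y0]; (cx,cy),(w,h),a=cv2.minAreaRect(q.astype(np.float32)); print(n,"grip",s[4],q.mean(0),(w,h,a)); bx=cv2.boxPoints(((cx,cy),(w,h),a)); print(bx.round(1).tolist()); print(plane(n,[q.mean(0)],0.163 if n=="top" else .151))
            if n=="top":
                P=plane(n,q,0.163)[:,:2]; u,sv,vt=np.linalg.svd(P-P.mean(0)); print("angle deg",np.degrees(np.arctan2(vt[0,1],vt[0,0])), np.ptp((P-P.mean(0))@vt[0]))
        org=(H>=5)&(H<=14)&(S>150)&(V>160)
        for c,s,m in comps(org,15,400): print(n,"orange",s,c+[x0,y0],plane(n,[c+[x0,y0]],0.056))
        wh=(S<60)&(V>150)
        for c,s,m in comps(wh,3,3000): print(n,"white",s[4],(c+[x0,y0]).round(1),plane(n,[c+[x0,y0]],0.037).round(4))
E
python3 m1.py
```

```text
top grip 190 [276.61052632 204.66315789] (10.612974166870117, 34.459407806396484, 58.392494201660156)
[[260.29998779296875, 210.89999389648438], [289.70001220703125, 192.8000030517578], [295.20001220703125, 201.89999389648438], [265.8999938964844, 219.89999389648438]]
[[0.50185054 0.17990879 0.163     ]]
angle deg 121.27857916893062 0.09498821705692584
top white 1861 [278.2 206.4] [[0.5134 0.1874 0.037 ]]
top white 19 [301.8 183.2] [[0.5846 0.1155 0.037 ]]
top white 18 [257.5 234.8] [[0.4278 0.2491 0.037 ]]
top white 17 [292.2 240.2] [[0.4106 0.1446 0.037 ]]
side grip 340 [303.39411765 223.22941176] (42.00450897216797, 8.727651596069336, 64.53665161132812)
[[290.79998779296875, 206.5], [298.70001220703125, 202.8000030517578], [316.79998779296875, 240.6999969482422], [308.8999938964844, 244.39999389648438]]
[[0.50958935 0.17323975 0.151     ]]
side grip 105 [305.51428571 259.92380952] (10.0, 11.0, 90.0)
[[300.0, 255.0], [311.0, 255.0], [311.0, 265.0], [300.0, 265.0]]
[[0.4838026  0.26110792 0.151     ]]
side orange [61  1  9 16 29] [304.68965517 203.51724138] [[0.55311873 0.00702472 0.056     ]]
side orange [61 62 10  9 42] [305.14285714 262.11904762] [[0.50797983 0.18472288 0.056     ]]
side white 316 [244.  212.6] [[0.6937 0.0445 0.037 ]]
side white 31 [355. 260.] [[0.4128 0.1433 0.037 ]]
side white 35 [337.9 299.7] [[0.43   0.2474 0.037 ]]
```

Run:
```python
from h import *
from m1 import comps
P=plane
print("ball side full",P("side",[[305.5,259.9]],.056))
# dish rim in top: bright region, fit circle on z=.059 excluding spout
im=cv2.imread("pics/top0.png");hsv=cv2.cvtColor(im,cv2.COLOR_BGR2HSV)
S,V,H=hsv[...,1].astype(int),hsv[...,2].astype(int),hsv[...,0]
# sub-pixel radial edges of rim
g=cv2.GaussianBlur(V.astype(np.float32)-0.7*S,(0,0),.7)
c=np.array([279.5,209.]);pts=[]
for a in np.radians(np.arange(0,360,6)):
    rr=np.arange(18,32,.25);x=c[0]+rr*np.cos(a);y=c[1]+rr*np.sin(a)
    p=cv2.remap(g,x.astype(np.float32)[None],y.astype(np.float32)[None],1)[0]
    i=np.argmin(np.diff(p)); pts.append((x[i],y[i]))
W=P("top",pts,.059)[:,:2]
from scipy.optimize import least_squares
f=least_squares(lambda q:np.hypot(*(W-q[:2]).T)-q[2],[.51,.18,.072],loss="soft_l1",f_scale=.001)
print("rim circle",f.x, np.median(abs(f.fun)))
# grip triangulation: corners/end-mids (top: top-face; side)
for a,b in (((294.7,204.7),(292.4,197.3)),((312.9,242.5),(263.1,215.4))):
    print(tri(a,b))
print(tri((303.4,223.2),(276.6,204.7)))
# predicted grip at assumed axis for check
for ax in((.5073,.1815),):
    th=np.radians(-58.7);d=np.array([np.cos(th),np.sin(th)])
    for z in(.163,.139):
        print(z,[proj(n,[[ax[0]+s*.05*d[0],ax[1]+s*.05*d[1],z] for s in(-1,1)]).round(1).tolist() for n in("top","side")])
    print("legs",proj("top",[[ax[0]+s*.072*d[0],ax[1]+s*.072*d[1],.151] for s in(-1,1)]).round(1).tolist())
# tray
m=((H>=8)&(H<=20)&(S>120)&(V>130)).astype(np.uint8)
cs=[q for q in comps(m[165:240,370:455],40,3000)]
for q in cs: print("kerb",q[1],q[0]+[370,165])
```

```text
ball side full [[0.50869401 0.17885164 0.056     ]]
rim circle [0.5062097  0.18229488 0.07289743] 0.0006533328778893163
(array([0.52859856, 0.13751385, 0.16277094]), [np.float64(6.489789803726881), np.float64(6.489789803726718)])
(array([0.47713117, 0.21897423, 0.15121311]), [np.float64(3.551201821419281), np.float64(3.551201821419313)])
(array([0.50480538, 0.18080284, 0.15833219]), [np.float64(2.437000213761184), np.float64(2.437000213760921)])
0.163 [[[260.5, 212.2], [291.5, 193.3]], [[311.7, 239.8], [295.5, 205.1]]]
0.139 [[[261.6, 213.2], [292.1, 194.7]], [[312.2, 249.4], [296.3, 214.5]]]
legs [[254.3, 216.8], [298.5, 189.9]]
kerb [   0    0   85   66 1711] [417.87784921 187.90999416]
```

Run:
```python
from h import *
ax=np.array([.5065,.1815]);th=np.radians(-58.7);d=np.array([np.cos(th),np.sin(th)]);e=np.array([-d[1],d[0]])
out=[]
for n,(y0,y1,x0,x1) in(("top",(175,245,245,315)),("side",(195,315,240,360))):
    im=cv2.imread(f"pics/{n}0.png")[y0:y1,x0:x1];k=400/(y1-y0)
    im=cv2.resize(im,(400,400),interpolation=cv2.INTER_NEAREST)
    def dr(P,col):
        q=((proj(n,P)-[x0,y0]+.5)*k)
        cv2.polylines(im,[q.round().astype(int)],True,col,1)
    for z,c in((.163,(255,0,0)),(.139,(0,255,0))):
        dr([[*(ax+a*.05*d+b*.007*e),z] for a,b in((1,1),(1,-1),(-1,-1),(-1,1))],c)
    dr([[*(ax+.072*np.array([np.cos(t),np.sin(t)])),.059] for t in np.arange(0,6.28,.1)],(0,0,255))
    dr([[*(ax+.014*np.array([np.cos(t),np.sin(t)])),.056] for t in np.arange(0,6.28,.1)],(0,255,255))
    out.append(im)
cv2.imwrite("pics/ov.png",cv2.hconcat(out))
im=cv2.imread("pics/top0.png")[165:240,370:455];cv2.imwrite("pics/tray.png",cv2.resize(im,None,fx=8,fy=8,interpolation=0)[:600,:])
```

```text
(no output)
```

View pics/ov.png

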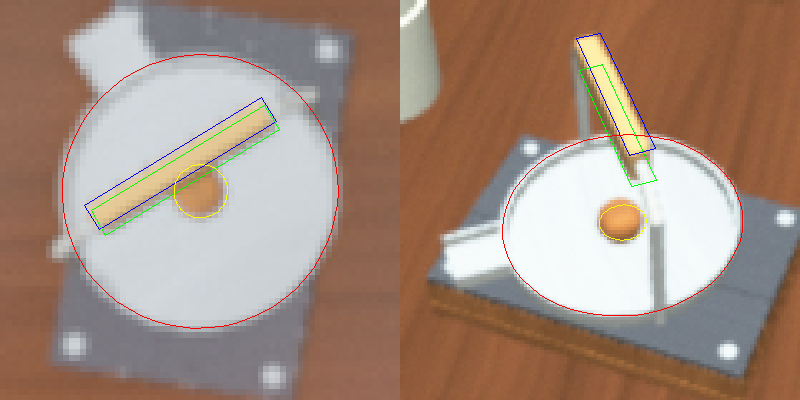

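View pics/tray.png

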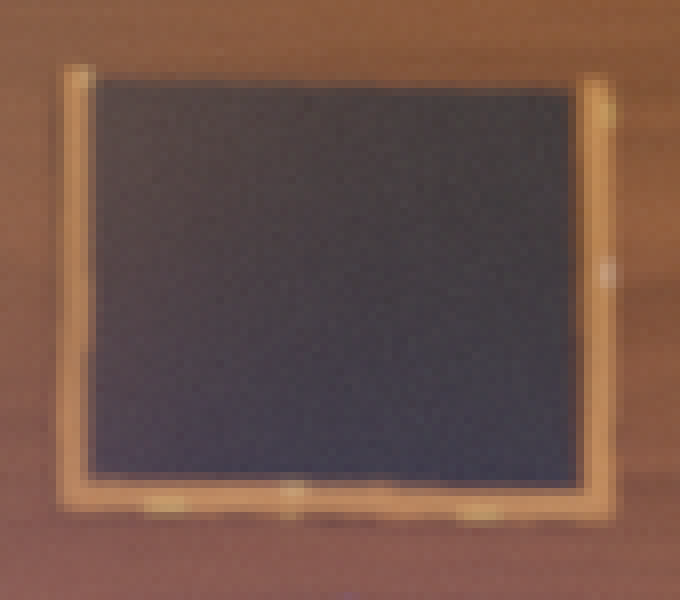

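Run:
```python
from h import *
px=np.array([[62,65],[612,75],[612,520],[58,510]])/8+[370,165]-.5
W=plane("top",px,.026);print(W.round(4),W.mean(0))
for i in range(4): print(np.linalg.norm(W[i]-W[i-1]).round(4))
d=(W[0]+W[1]-W[2]-W[3]);print("tray x angle",np.degrees(np.arctan2(d[1],d[0])))
d=(W[0]+W[3]-W[1]-W[2]);print("tray x angle b",np.degrees(np.arctan2(-d[0],d[1])))
print("side check",proj("side",[[*W[:,:2].mean(0),.006]]))
for n,p in(("mug",[326,133]),("tape",[399,132])): print(n,plane("top",[p],.08 if n=="mug" else .02))
# first move
o=r.get_obs();M=R.from_rotvec(o['orientation']).as_matrix();print(M.round(3), np.degrees(np.arctan2(M[1,1],M[0,1])))
tgt=np.array([.5065,.1815,.215]);print("shift tool norm",M.T@(tgt-o['tcp_pos'])/.2)
```

```text
[[ 0.6177 -0.1171  0.026 ]
 [ 0.612  -0.3286  0.026 ]
 [ 0.4404 -0.3209  0.026 ]
 [ 0.4456 -0.1114  0.026 ]] [ 0.5289392  -0.21950322  0.026     ]
0.1722
0.2116
0.1718
0.2095
tray x angle -2.221146626299363
tray x angle b -1.4973541014364995
side check [[332.71287747 168.24970074]]
mug [[0.72941515 0.04065684 0.08      ]]
tape [[ 0.7482009  -0.18903123  0.02      ]]
[[-0.931  0.365 -0.   ]
 [ 0.365  0.931 -0.002]
 [-0.    -0.002 -1.   ]] 68.58330310890756
shift tool norm [-2.02608108 -1.60266798  0.07997261]
```

```bash
python3 -m jog '[0,0,0.005,-0.03,-0.025,0,1, 0,0,0.015,-0.1,-0.08,0,1, 0,0,0.03,-0.2,-0.16,0,1, 0,0,0.045,-0.32,-0.25,0,1, 0,0,0.06,-0.44,-0.35,0,1, 0,0,0.075,-0.56,-0.44,0,1, 0,0,0.085,-0.68,-0.54,0,1, 0,0,0.095,-0.8,-0.63,0,1, 0,0,0.1,-0.9,-0.71,0,1, 0,0,0.1,-0.97,-0.77,0,1, 0,0,0.1,-1,-0.79,0,1, 0,0,0.1,-1,-0.79,0,1]'
cat > to.py <<'E'
import sys
from h import *
def show(t,ang=None):
    o=r.get_obs();M=R.from_rotvec(o['orientation']).as_matrix()
    a=np.degrees(np.arctan2(M[1,1],M[0,1]))
    print("t",o['clock'],"pos",o['tcp_pos'].round(4),"tilt deg",np.degrees(np.arccos(-M[2,2])).round(2),"yang",a.round(2),"F",np.round(o['contact_force'],1),"w",round(o['grip_width'],4))
    print("shift",(M.T@(np.array(t)-o['tcp_pos'])/.2).round(4))
    if ang is not None:
        aa=np.radians(ang);T=np.array([[np.sin(aa),np.cos(aa),0],[-np.cos(aa),np.sin(aa),0],[0,0,-1]])
        print("turn",(R.from_matrix(M.T@T).as_rotvec()/np.pi).round(4))
a=[float(x) for x in sys.argv[1:]]
show(a[:3],a[3] if len(a)>3 else None)
E
python3 to.py .5065 .1815 .215 31.3
```

```text
clock: 1.3
tcp_pos: [0.3756, 0.4065, 0.2309]
orientation: [1.063, 2.956, -0.002]
contact_force: [0.2, 1.0, 1.3]
grip_width: 0.0852
t 1.3 pos [0.3756 0.4065 0.2309] tilt deg 0.09 yang 50.44 F [0.2 1.  1.3] w 0.0852
shift [-1.2211 -0.4506  0.0808]Traceback (most recent call last):
  File "to.py", line 12, in <module>
    show(a[:3],a[3] if len(a)>3 else None)
    ~~~~^^^^^^^^^^^^^^^^^^^^^^^^^^^^^^^^^^
  File "to.py", line 10, in show
    print("turn",(R.from_matrix(M.T@T).as_rotvec()/np.pi).round(4))
                  ~~~~~~~~~~~~~^^^^^^^
  File "scipy/spatial/transform/_rotation.pyx", line 1143, in scipy.spatial.transform._rotation.Rotation.from_matrix
ValueError: Non-positive determinant (left-handed or null coordinate frame) in rotation matrix 0: [[-9.44719339e-01 -3.27879252e-01  7.52281214e-04]
 [-3.27878096e-01  9.44719086e-01  1.34244711e-03]
 [ 1.15085498e-03 -1.02157922e-03  9.99998816e-01]].
```

```bash
sed -i 's/\[np.sin(aa),np.cos(aa),0\],\[-np.cos(aa),np.sin(aa),0\]/[-np.sin(aa),np.cos(aa),0],[np.cos(aa),np.sin(aa),0]/' to.py; python3 -m jog '[0,0,0.01,-0.04,-0.015,0.0,1, 0,0,0.02,-0.12,-0.045,0.01,1, 0,0,0.03,-0.22,-0.08,0.02,1, 0,0,0.04,-0.34,-0.125,0.03,1, 0,0,0.055,-0.46,-0.17,0.03,1, 0,0,0.07,-0.58,-0.21,0.03,1, 0,0,0.08,-0.7,-0.26,0.03,1, 0,0,0.09,-0.8,-0.295,0.03,1, 0,0,0.1,-0.88,-0.325,0.03,1, 0,0,0.105,-0.94,-0.345,0.03,1, 0,0,0.105,-0.97,-0.36,0.03,1, 0,0,0.105,-0.97,-0.36,0.03,1]' && python3 to.py .5065 .1815 .215 31.3
```

```text
clock: 2.5
tcp_pos: [0.4796, 0.2269, 0.2251]
orientation: [1.535, 2.741, -0.002]
contact_force: [-0.0, 0.2, 0.0]
grip_width: 0.0853
t 2.5 pos [0.4796 0.2269 0.2251] tilt deg 0.1 yang 31.5 F [-0.   0.2  0. ] w 0.0853
shift [-0.2639 -0.004   0.0506]
turn [-0.0004  0.0004  0.0011]
```

```bash
python3 -m jog '[0,0,0,-0.03,0,0.01,0.6, 0,0,0,-0.08,0,0.02,0.6, 0,0,0,-0.14,0,0.03,0.6, 0,0,0,-0.19,-0.004,0.04,0.6, 0,0,0,-0.23,-0.004,0.05,0.6, 0,0,0.001,-0.255,-0.004,0.05,0.6, 0,0,0.001,-0.264,-0.004,0.05,0.6, 0,0,0.001,-0.264,-0.004,0.05,0.6]' && python3 to.py .5065 .1815 .132 31.3; python3 -c "
from h import *
im=grab('side','side1.png');cv2.imwrite('pics/c1.png',cv2.resize(im[120:320,220:400],None,fx=3,fy=3,interpolation=2))"
```

```text
clock: 3.3
tcp_pos: [0.5066, 0.1814, 0.2152]
orientation: [1.539, 2.738, -0.002]
contact_force: [0.3, 0.5, 0.3]
grip_width: 0.051
t 3.3 pos [0.5066 0.1814 0.2152] tilt deg 0.09 yang 31.31 F [0.3 0.5 0.3] w 0.051
shift [1.200e-03 1.000e-04 4.158e-01]
turn [-0.0003  0.0004  0.    ]
```

View pics/c1.png

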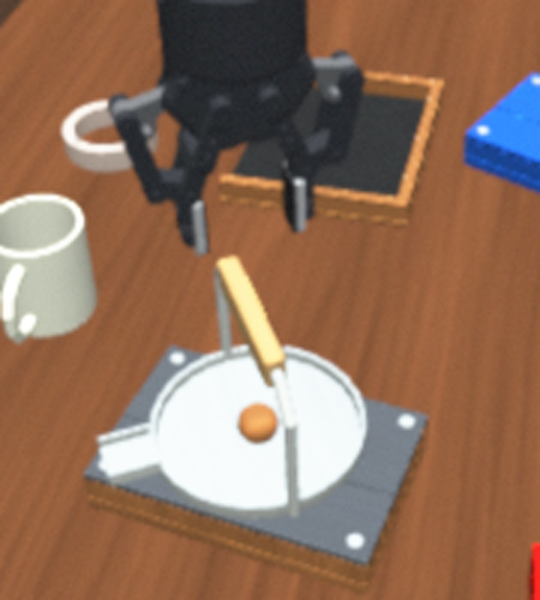

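The open fingertips at (198,245) and (302,222) straddle the grip centre at about (250,312) in the crop. The ball sits in the middle of the dish, so I'll descend.

```bash
python3 -m jog '[0,0,0,0,0,0.02,0.6, 0,0,0,0,0,0.06,0.6, 0,0,0,0,0,0.11,0.6, 0,0,0,0,0,0.17,0.6, 0,0,0,0,0,0.23,0.6, 0,0,0,0,0,0.29,0.6, 0,0,0,0,0,0.34,0.6, 0,0,0,0,0,0.38,0.6, 0,0,0,0,0,0.41,0.6, 0,0,0,0,0,0.415,0.6, 0,0,0,0,0,0.415,0.6]' && python3 to.py .5065 .1815 .132 31.3; python3 -c "
from h import *
im=grab('side','side2.png');cv2.imwrite('pics/c2.png',cv2.resize(im[150:320,220:400],None,fx=3.3,fy=3.3,interpolation=2))"
```

```text
clock: 4.45
tcp_pos: [0.5066, 0.1817, 0.1322]
orientation: [1.539, 2.738, -0.002]
contact_force: [-0.1, 0.8, -0.3]
grip_width: 0.0513
t 4.45 pos [0.5066 0.1817 0.1322] tilt deg 0.08 yang 31.33 F [-0.1  0.8 -0.3] w 0.0513
shift [-0.0005 -0.0008  0.0011]
turn [-0.0003  0.0003  0.0002]
```

View pics/c2.png

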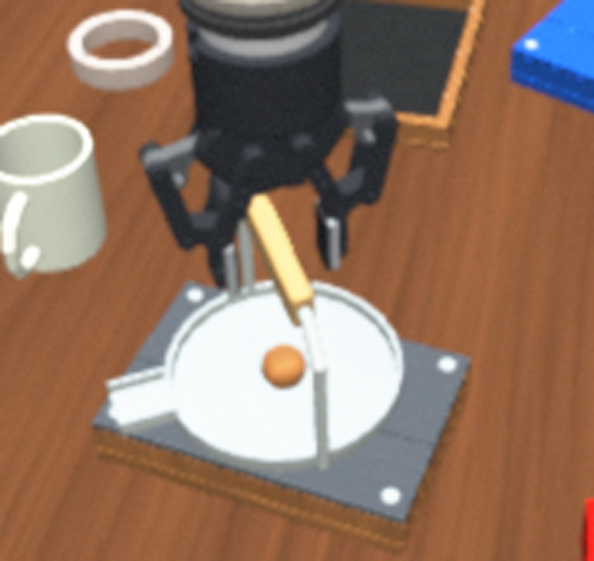

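```bash
python3 -m jog '[0,0,0,0,0,0,0.5, 0,0,0,0,0,0,0.4, 0,0,0,0,0,0,0.32, 0,0,0,0,0,0,0.28, 0,0,0,0,0,0,0.25, 0,0,0,0,0,0,0.22, 0,0,0,0,0,0,0.2, 0,0,0,0,0,0,0.19, 0,0,0,0,0,0,0.18, 0,0,0,0,0,0,0.17, 0,0,0,0,0,0,0.16, 0,0,0,0,0,0,0.15]' 20 && python3 to.py .5065 .1815 .132 31.3
```

```text
clock: 5.7
tcp_pos: [0.5069, 0.1817, 0.1325]
orientation: [1.539, 2.738, -0.001]
contact_force: [0.2, 0.3, -0.0]
grip_width: 0.0137
t 5.7 pos [0.5069 0.1817 0.1325] tilt deg 0.07 yang 31.33 F [ 0.2  0.3 -0. ] w 0.0137
shift [ 0.0001 -0.0024  0.0026]
turn [-0.      0.0004  0.0002]
```

```bash
python3 -m jog '[0,0,0,0,0,0,0.12, 0,0,0,0,0,0,0.1, 0,0,0,0,0,0,0.08, 0,0,0,0,0,0,0.06, 0,0,0,0,0,0,0.04, 0,0,0,0,0,0,0]' 30 && python3 to.py .5065 .1815 .132 31.3; python3 -c "
from h import *
im=grab('side','side3.png');a=cv2.resize(im[170:320,240:380],None,fx=2.8,fy=2.8,interpolation=2);im=grab('top','top3.png');b=cv2.resize(im[150:250,230:330],(400,420),interpolation=2);cv2.imwrite('pics/c3.png',cv2.hconcat([a,b]))"
```

```text
clock: 6.3
tcp_pos: [0.5069, 0.1818, 0.1325]
orientation: [1.539, 2.738, -0.001]
contact_force: [0.8, 0.0, 0.6]
grip_width: 0.0134
t 6.3 pos [0.5069 0.1818 0.1325] tilt deg 0.06 yang 31.33 F [0.8 0.  0.6] w 0.0134
shift [-0.0002 -0.0025  0.0028]
turn [0.     0.0004 0.0002]
```

View pics/c3.png

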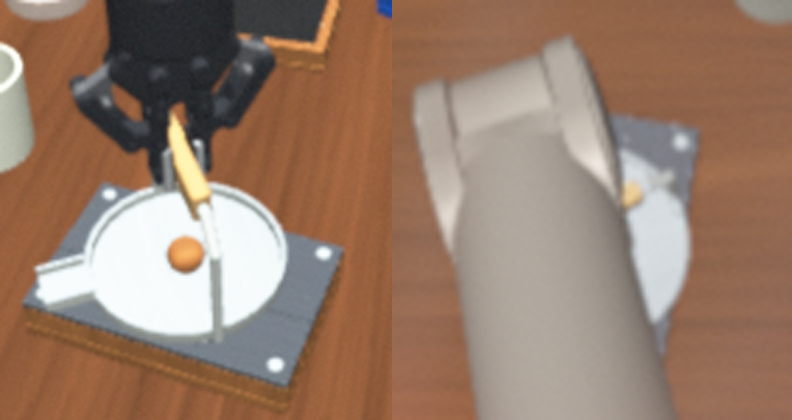

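```bash
python3 -m jog '[0,0,-0.002,0,0,0,0, 0,0,-0.008,0,0,0,0, 0,0,-0.018,0,0,0,0, 0,0,-0.03,0,0,0,0, 0,0,-0.042,0,0,0,0, 0,0,-0.054,0,0,0,0, 0,0,-0.065,0,0,0,0, 0,0,-0.074,0,0,0,0, 0,0,-0.08,0,0,0,0, 0,0,-0.082,0,0,0,0, 0,0,-0.082,0,0,0,0]' && python3 to.py .5065 .1815 .132 80.6; python3 -c "
from h import *
im=grab('side','side4.png');a=cv2.resize(im[170:320,240:380],None,fx=2.8,fy=2.8,interpolation=2);cv2.imwrite('pics/c4.png',a)
o=r.get_obs();print(o['moment'],o['joints'])"
```

```text
clock: 7.5
tcp_pos: [0.5068, 0.1816, 0.1325]
orientation: [1.174, 2.913, -0.002]
contact_force: [-0.1, -0.3, 1.0]
grip_width: 0.0141
t 7.5 pos [0.5068 0.1816 0.1325] tilt deg 0.07 yang 46.1 F [-0.1 -0.3  1. ] w 0.0141
shift [ 0.0008 -0.0016  0.0025]
turn [-0.0003  0.0003 -0.1917]
[-0.14948443  0.13506805  0.03719377] [-0.65989471  0.38081174  0.24679091  1.98779605 -0.12668074  0.7875943
  0.46385741]
```

View pics/c4.png

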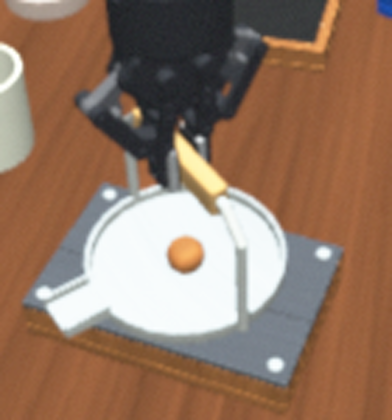

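```bash
python3 -m jog '[0,0,-0.002,0,0,0,0, 0,0,-0.008,0,0,0,0, 0,0,-0.018,0,0,0,0, 0,0,-0.031,0,0,0,0, 0,0,-0.045,0,0,0,0, 0,0,-0.059,0,0,0,0, 0,0,-0.072,0,0,0,0, 0,0,-0.083,0,0,0,0, 0,0,-0.091,0,0,0,0, 0,0,-0.096,0,0,0,0, 0,0,-0.096,0,0,0,0]' && python3 -m jog '[0,0,-0.002,0,0,0,0, 0,0,-0.008,0,0,0,0, 0,0,-0.018,0,0,0,0, 0,0,-0.031,0,0,0,0, 0,0,-0.045,0,0,0,0, 0,0,-0.059,0,0,0,0, 0,0,-0.072,0,0,0,0, 0,0,-0.083,0,0,0,0, 0,0,-0.091,0,0,0,0, 0,0,-0.096,0,0,0,0, 0,0,-0.096,0,0,0,0, 0,0,-0.096,0,0,0,0]' && python3 to.py .5065 .1815 .132 80.6; python3 -c "
from h import *
im=grab('side','side5.png');a=cv2.resize(im[170:320,240:380],None,fx=2.8,fy=2.8,interpolation=2);im=grab('top','top5.png');b=cv2.resize(im[150:250,230:330],(400,420),interpolation=2);cv2.imwrite('pics/c5.png',cv2.hconcat([a,b]))
o=r.get_obs();print(o['moment'],o['joints'])"
```

```text
clock: 8.65
tcp_pos: [0.5069, 0.1817, 0.1325]
orientation: [0.722, 3.057, -0.002]
contact_force: [-0.4, 0.9, 0.6]
grip_width: 0.0135
clock: 9.85
tcp_pos: [0.5069, 0.1816, 0.1325]
orientation: [0.255, 3.131, -0.002]
contact_force: [-0.1, -0.7, 0.3]
grip_width: 0.0132
t 9.85 pos [0.5069 0.1816 0.1325] tilt deg 0.08 yang 80.68 F [-0.1 -0.7  0.3] w 0.0132
shift [ 0.0019 -0.0008  0.0025]
turn [-0.0004  0.0002  0.0005]
[-0.10177106 -0.04718121 -0.03968457] [-0.54853412  0.37509274  0.10825019  1.98031171 -0.05395185  0.78902065
  0.99842346]
```

View pics/c5.png

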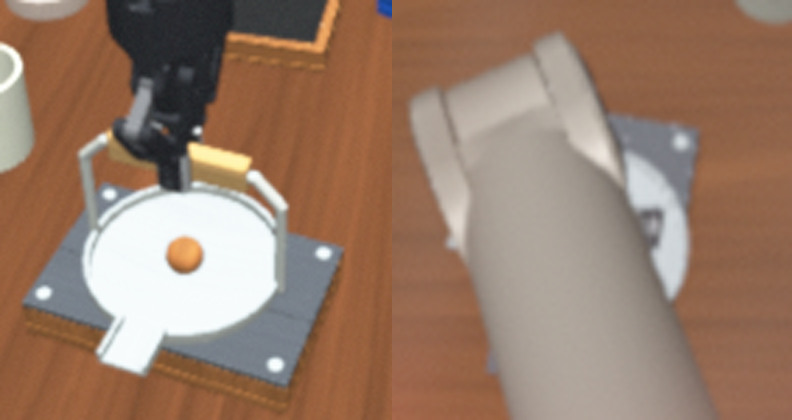

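Run:
```python
from h import *
W=plane("side",[[273.6,251.4],[340.3,273.6],[285.4,296],[305.8,260.6]],.059)
print(W.round(4)); d=W[1]-W[0];print("legs",np.degrees(np.arctan2(d[1],d[0])),np.linalg.norm(d)); c=(W[0]+W[1])/2
B=plane("side",[[305.6,260.6]],.056)[0];print("ball",B)
for cc in((W[0]+W[1])/2,B): 
    s=W[2]-cc;print("spout ang",np.degrees(np.arctan2(s[1],s[0])),np.linalg.norm(s[:2]))
```

```text
[[0.5778 0.1714 0.059 ]
 [0.4335 0.2029 0.059 ]
 [0.523  0.2738 0.059 ]
 [0.5069 0.1831 0.059 ]]
legs 167.687646295212 0.14772444368331952
ball [0.50804793 0.18062996 0.056     ]
spout ang 78.69859037315824 0.0884180850884056
spout ang 80.89023365730344 0.09437345782857884
```

Run:
```python
from h import *
q=np.array([[109,193],[323,253],[43,293],[275,365]])/2.8+[240,170]-.3
W=plane("side",q,.037);print(W.round(4),W.mean(0))
for i in(0,2):
    d=W[i+1]-W[i];print(np.degrees(np.arctan2(d[1],d[0])),np.linalg.norm(d))
```

```text
[[0.5869 0.1131 0.037 ]
 [0.4127 0.1434 0.037 ]
 [0.6039 0.2191 0.037 ]
 [0.4299 0.2482 0.037 ]] [0.50834092 0.18094858 0.037     ]
170.13490277394678 0.176780488494918
170.51723549447516 0.17646129382891393
```

```bash
python3 -m jog '[0,0,0,0,0,-0.001,0, 0,0,0,0,0,-0.004,0, 0,0,0,0,0,-0.009,0, 0,0,0,0,0,-0.015,0, 0,0,0,0,0,-0.021,0, 0,0,0,0,0,-0.027,0, 0,0,0,0,0,-0.033,0, 0,0,0,0,0,-0.037,0, 0,0,0,0,0,-0.039,0, 0,0,0,0,0,-0.04,0]' && python3 to.py .5069 .1816 .132 80.6; python3 -c "
from h import *
im=grab('side','side6.png');a=cv2.resize(im[170:320,240:380],None,fx=2.8,fy=2.8,interpolation=2);cv2.imwrite('pics/c6.png',a)
o=r.get_obs();print(o['moment'])"
```

```text
clock: 10.95
tcp_pos: [0.5069, 0.1817, 0.1406]
orientation: [0.255, 3.131, -0.002]
contact_force: [-0.3, 0.7, -1.3]
grip_width: 0.0134
t 10.95 pos [0.5069 0.1817 0.1406] tilt deg 0.08 yang 80.68 F [-0.3  0.7 -1.3] w 0.0134
shift [ 0.0001 -0.0002  0.0428]
turn [-0.0003  0.0002  0.0005]
[-0.03881152  0.02080821  0.00181465]
```

View pics/c6.png

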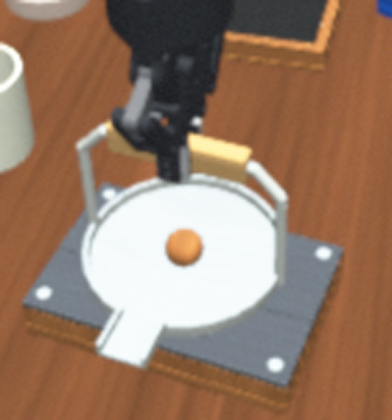

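The dish rose 8 mm with no jam and the ball stayed centred at (184,246) in the crop. Lifting further.

```bash
python3 -m jog '[0,0,0,0,0,-0.003,0, 0,0,0,0,0,-0.012,0, 0,0,0,0,0,-0.03,0, 0,0,0,0,0,-0.058,0, 0,0,0,0,0,-0.09,0, 0,0,0,0,0,-0.125,0, 0,0,0,0,0,-0.16,0, 0,0,0,0,0,-0.192,0, 0,0,0,0,0,-0.22,0, 0,0,0,0,0,-0.238,0, 0,0,0,0,0,-0.247,0, 0,0,0,0,0,-0.25,0]' && python3 -m jog '[0,0,0,0,0,-0.003,0, 0,0,0,0,0,-0.012,0, 0,0,0,0,0,-0.03,0, 0,0,0,0,0,-0.058,0, 0,0,0,0,0,-0.09,0, 0,0,0,0,0,-0.125,0, 0,0,0,0,0,-0.16,0, 0,0,0,0,0,-0.192,0, 0,0,0,0,0,-0.22,0, 0,0,0,0,0,-0.238,0, 0,0,0,0,0,-0.247,0, 0,0,0,0,0,-0.25,0]' && python3 to.py .529 -.2195 .24 -1.9; python3 -c "
from h import *
im=grab('side','side7.png');a=cv2.resize(im[100:320,220:400],None,fx=2.7,fy=2.7,interpolation=2);cv2.imwrite('pics/c7.png',a)
o=r.get_obs();print(o['moment'],o['joints'])"
```

```text
clock: 12.2
tcp_pos: [0.5069, 0.1817, 0.1907]
orientation: [0.255, 3.131, -0.002]
contact_force: [-0.6, -0.5, -2.1]
grip_width: 0.0135
clock: 13.4
tcp_pos: [0.5068, 0.1818, 0.2408]
orientation: [0.255, 3.13, -0.002]
contact_force: [-0.9, -0.7, -2.0]
grip_width: 0.0134
t 13.4 pos [0.5068 0.1818 0.2408] tilt deg 0.07 yang 80.68 F [-0.9 -0.7 -2. ] w 0.0134
shift [-0.4343 -1.962   0.0061]
turn [-1.000e-04  4.000e-04  4.588e-01]
[ 0.00809393 -0.04504673  0.01127414] [-0.56426283  0.24191806  0.12255981  1.87926256 -0.03277336  1.02245295
  0.97995847]
```

View pics/c7.png

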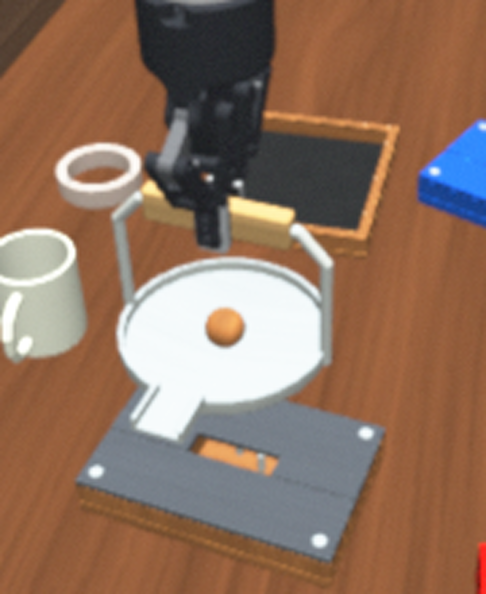

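```bash
python3 -m jog '[0,0,0,0,-0.002,0,0, 0,0,0.003,-0.003,-0.011,0,0, 0,0,0.008,-0.008,-0.034,0,0, 0,0,0.016,-0.015,-0.069,0,0, 0,0,0.026,-0.025,-0.113,0,0, 0,0,0.038,-0.036,-0.164,0,0, 0,0,0.05,-0.047,-0.214,0,0, 0,0,0.06,-0.057,-0.258,0,0, 0,0,0.068,-0.065,-0.293,0,0, 0,0,0.074,-0.07,-0.316,0,0, 0,0,0.076,-0.072,-0.325,0,0, 0,0,0.076,-0.072,-0.327,0,0]' && python3 to.py .529 -.2195 .24 -1.9
```

```text
clock: 14.65
tcp_pos: [0.5104, 0.1149, 0.2408]
orientation: [0.626, 3.078, -0.002]
contact_force: [0.1, 0.1, -2.6]
grip_width: 0.0135
t 14.65 pos [0.5104 0.1149 0.2408] tilt deg 0.07 yang 67.0 F [ 0.1  0.1 -2.6] w 0.0135
shift [-0.7389 -1.5028  0.0057]
turn [-1.000e-04  4.000e-04  3.828e-01]
```

```bash
python3 -m jog '[0,0,0,-0.001,-0.002,0,0, 0,0,0.003,-0.005,-0.011,0,0, 0,0,0.008,-0.015,-0.031,0,0, 0,0,0.016,-0.031,-0.063,0,0, 0,0,0.026,-0.051,-0.104,0,0, 0,0,0.038,-0.074,-0.15,0,0, 0,0,0.05,-0.097,-0.197,0,0, 0,0,0.06,-0.117,-0.237,0,0, 0,0,0.068,-0.133,-0.269,0,0, 0,0,0.074,-0.143,-0.29,0,0, 0,0,0.076,-0.147,-0.299,0,0, 0,0,0.076,-0.148,-0.3,0,0]' && python3 to.py .529 -.2195 .24 -1.9; python3 -c "
from h import *
im=grab('side','side8.png');a=cv2.resize(im[60:320,180:420],None,fx=2.3,fy=2.3,interpolation=2);cv2.imwrite('pics/c8.png',a)"
```

```text
clock: 15.85
tcp_pos: [0.5142, 0.0481, 0.2408]
orientation: [0.989, 2.981, -0.001]
contact_force: [0.6, 0.6, -3.2]
grip_width: 0.0135
t 15.85 pos [0.5142 0.0481 0.2408] tilt deg 0.06 yang 53.31 F [ 0.6  0.6 -3.2] w 0.0135
shift [-0.8587 -1.0286  0.0055]
turn [-0.      0.0004  0.3067]
```

View pics/c8.png

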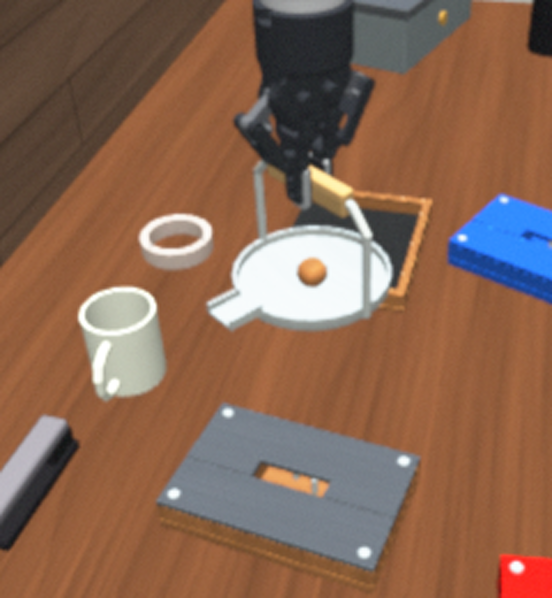

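```bash
python3 -m jog '[0,0,0,-0.001,-0.001,0,0, 0,0,0.003,-0.008,-0.009,0,0, 0,0,0.008,-0.022,-0.027,0,0, 0,0,0.016,-0.045,-0.054,0,0, 0,0,0.026,-0.074,-0.089,0,0, 0,0,0.038,-0.108,-0.129,0,0, 0,0,0.05,-0.141,-0.168,0,0, 0,0,0.06,-0.17,-0.203,0,0, 0,0,0.068,-0.193,-0.23,0,0, 0,0,0.074,-0.208,-0.248,0,0, 0,0,0.076,-0.214,-0.256,0,0, 0,0,0.076,-0.215,-0.257,0,0]' && python3 to.py .529 -.2195 .24 -1.9
```

```text
clock: 17.1
tcp_pos: [0.518, -0.0186, 0.2409]
orientation: [1.336, 2.843, -0.001]
contact_force: [-0.4, 0.5, -1.5]
grip_width: 0.0134
t 17.1 pos [ 0.518  -0.0186  0.2409] tilt deg 0.06 yang 39.65 F [-0.4  0.5 -1.5] w 0.0134
shift [-0.8084 -0.5986  0.0052]
turn [0.     0.0003 0.2308]
```

```bash
python3 -m jog '[0,0,0,-0.001,-0.001,0,0, 0,0,0.003,-0.009,-0.007,0,0, 0,0,0.008,-0.028,-0.021,0,0, 0,0,0.016,-0.057,-0.042,0,0, 0,0,0.026,-0.093,-0.069,0,0, 0,0,0.038,-0.135,-0.1,0,0, 0,0,0.05,-0.177,-0.131,0,0, 0,0,0.06,-0.213,-0.158,0,0, 0,0,0.068,-0.242,-0.179,0,0, 0,0,0.074,-0.26,-0.193,0,0, 0,0,0.077,-0.269,-0.199,0,0, 0,0,0.077,-0.27,-0.2,0,0]' && python3 to.py .529 -.2195 .24 -1.9
```

```text
clock: 18.3
tcp_pos: [0.5218, -0.0858, 0.2409]
orientation: [1.67, 2.66, -0.001]
contact_force: [-0.7, 0.3, -2.7]
grip_width: 0.0131
t 18.3 pos [ 0.5218 -0.0858  0.2409] tilt deg 0.06 yang 25.77 F [-0.7  0.3 -2.7] w 0.0131
shift [-0.6177 -0.258   0.0052]
turn [1.000e-04 3.000e-04 1.537e-01]
```

```bash
python3 -m jog '[0,0,0,-0.001,-0.001,0,0, 0,0,0.003,-0.011,-0.005,0,0, 0,0,0.008,-0.032,-0.013,0,0, 0,0,0.016,-0.065,-0.027,0,0, 0,0,0.026,-0.107,-0.045,0,0, 0,0,0.038,-0.155,-0.065,0,0, 0,0,0.05,-0.202,-0.085,0,0, 0,0,0.06,-0.244,-0.102,0,0, 0,0,0.068,-0.277,-0.116,0,0, 0,0,0.074,-0.298,-0.125,0,0, 0,0,0.077,-0.308,-0.128,0,0, 0,0,0.077,-0.309,-0.129,0,0]' && python3 to.py .529 -.2195 .24 -1.9; python3 -c "
from h import *
im=grab('side','side9.png');a=cv2.resize(im[30:260,200:430],None,fx=2.5,fy=2.5,interpolation=2);cv2.imwrite('pics/c9.png',a)"
```

```text
clock: 19.5
tcp_pos: [0.5254, -0.1527, 0.2409]
orientation: [1.979, 2.439, -0.001]
contact_force: [-0.6, -0.4, -1.6]
grip_width: 0.0137
t 19.5 pos [ 0.5254 -0.1527  0.2409] tilt deg 0.05 yang 11.89 F [-0.6 -0.4 -1.6] w 0.0137
shift [-0.3306 -0.0511  0.0047]
turn [0.0001 0.0003 0.0766]
```

View pics/c9.png

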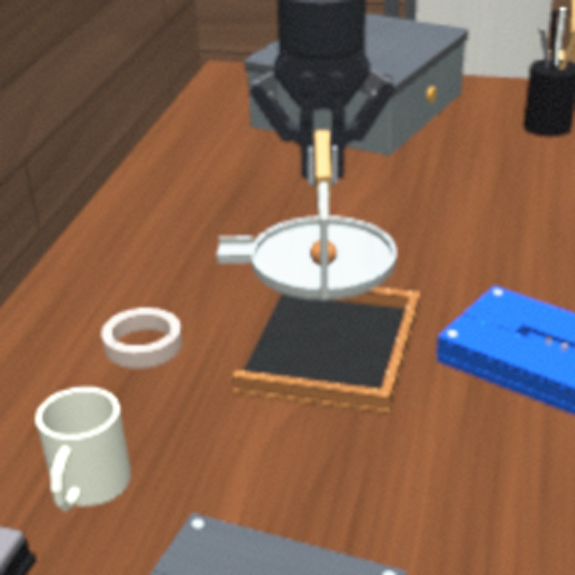

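```bash
python3 -m jog '[0,0,0,-0.002,0,0,0, 0,0,0.003,-0.012,-0.002,0,0, 0,0,0.008,-0.034,-0.005,0,0, 0,0,0.016,-0.07,-0.011,0,0, 0,0,0.026,-0.114,-0.018,0,0, 0,0,0.038,-0.166,-0.026,0,0, 0,0,0.05,-0.217,-0.034,0,0, 0,0,0.06,-0.262,-0.04,0,0, 0,0,0.068,-0.297,-0.046,0,0, 0,0,0.074,-0.319,-0.049,0,0, 0,0,0.077,-0.329,-0.051,0,0, 0,0,0.077,-0.331,-0.051,0,0]' && python3 -m jog '[0,0,0,0,0,0.001,0, 0,0,0,0,0,0.006,0, 0,0,0,0,0,0.019,0, 0,0,0,0,0,0.038,0, 0,0,0,0,0,0.062,0, 0,0,0,0,0,0.09,0, 0,0,0,0,0,0.118,0, 0,0,0,0,0,0.142,0, 0,0,0,0,0,0.161,0, 0,0,0,0,0,0.174,0, 0,0,0,0,0,0.179,0, 0,0,0,0,0,0.18,0]' && python3 to.py .529 -.2195 .205 -1.9; python3 -c "
from h import *
im=grab('side','side10.png');a=cv2.resize(im[40:220,240:400],None,fx=2.5,fy=2.5,interpolation=2);im=grab('top','top10.png');b=cv2.resize(im[130:250,350:470],(400,450),interpolation=2);cv2.imwrite('pics/c10.png',cv2.hconcat([a,b]))"
```

```text
clock: 20.75
tcp_pos: [0.5291, -0.2194, 0.2409]
orientation: [2.258, 2.183, -0.0]
contact_force: [-0.2, 0.2, -2.5]
grip_width: 0.0131
clock: 21.95
tcp_pos: [0.5291, -0.2194, 0.2049]
orientation: [2.258, 2.183, -0.0]
contact_force: [0.3, 0.2, -2.4]
grip_width: 0.0133
t 21.95 pos [ 0.5291 -0.2194  0.2049] tilt deg 0.04 yang -1.95 F [ 0.3  0.2 -2.4] w 0.0133
shift [-0.0004 -0.0006 -0.0007]
turn [ 0.0001  0.0002 -0.0003]
```

View pics/c10.png

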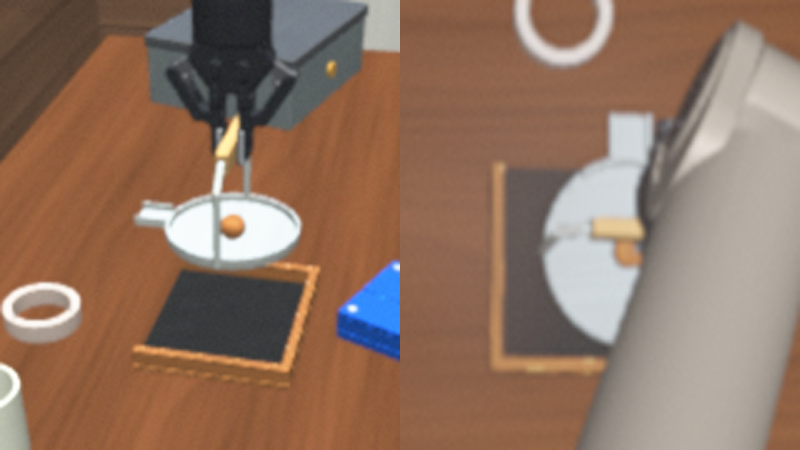

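Run:
```python
from h import *
o=r.get_obs();p=o['tcp_pos'];M=R.from_rotvec(o['orientation']).as_matrix();f=p[2]-.0965
ax=p[:2];x=M[:2,1];y=M[:2,0]; print("foot z",f,np.degrees(np.arctan2(x[1],x[0])))
out=[]
for n,(y0,y1,x0,x1) in(("top",(140,240,360,460)),("side",(100,170,280,370))):
    im=cv2.imread(f"pics/{n}10.png")[y0:y1,x0:x1];k=400/(x1-x0)
    im=cv2.resize(im,(400,int(k*(y1-y0))),interpolation=2)
    def dr(P,col):
        q=((proj(n,P)-[x0,y0]+.5)*k);cv2.polylines(im,[q.round().astype(int)],True,col,1)
    C=lambda rr,z:[[*(ax+rr*np.array([np.cos(t),np.sin(t)])),z] for t in np.arange(0,6.28,.1)]
    dr(C(.072,f+.023),(0,0,255));dr(C(.014,f+.02),(0,255,255))
    dr([[*(ax+a*x),f+.022] for a in(.072,.1)],(255,0,0))
    im=cv2.copyMakeBorder(im,0,400-im.shape[0],0,0,0) if im.shape[0]<400 else im
    out.append(im[:400])
    print(n,"ball exp",proj(n,[[*ax,f+.02]]))
    hsv=cv2.cvtColor(cv2.imread(f"pics/{n}10.png"),cv2.COLOR_BGR2HSV).astype(int)
    m=(hsv[...,0]<15)&(hsv[...,1]>140)&(hsv[...,2]>120);m[:y0]=0;m[y1:]=0;m[:,:x0]=0;m[:,x1:]=0
    from m1 import comps
    for c,s,_ in comps(m,8,400): print(c,s[4],plane(n,[c],f+.02))
cv2.imwrite("pics/ov10.png",cv2.hconcat(out))
```

```text
foot z 0.10854682017502804 -1.9491837410363217
top ball exp [[418.2102408  195.66075113]]
side ball exp [[332.49553774 130.51667244]]
[332.85416667 111.27083333] 48 [[ 0.54933442 -0.33054171  0.12854682]]
[332.34615385 131.15384615] 26 [[ 0.52895364 -0.21601648  0.12854682]]
```

View pics/ov10.png

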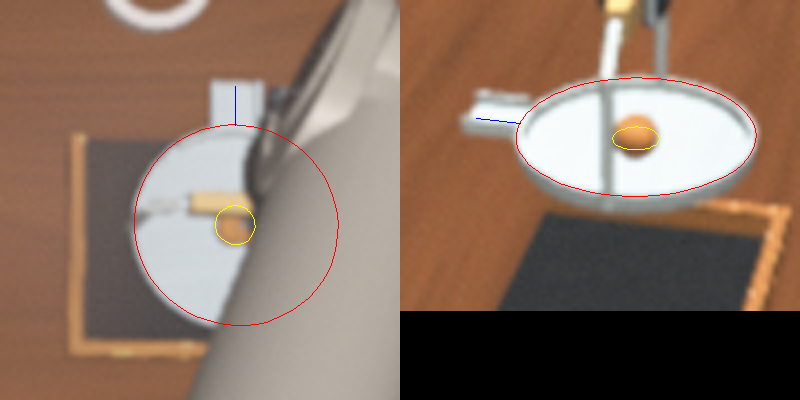

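```bash
python3 -m jog '[0,0,0,0,0,0,0, 0,0,0,0,0,0,0, 0,0,0,0,0,0,0, 0,0,0,0,0,0,0, 0,0,0,0,0,0,0]'
python3 - <<'E'
from h import *
im=grab("side","final.png");cv2.imwrite("pics/finalc.png",cv2.resize(im,(800,500)))
o=r.get_obs();print(o['clock'],o['tcp_pos'],abs(o['qvel']).max())
r.hand_in()
E
```

```text
clock: 22.55
tcp_pos: [0.5292, -0.2195, 0.2051]
orientation: [2.258, 2.183, -0.0]
contact_force: [0.9, 0.1, -1.8]
grip_width: 0.0134
22.6 [ 0.52919469 -0.21946551  0.20506183] 0.0024294580344758985
the job is handed in; nothing more can be done
```

View pics/finalc.png

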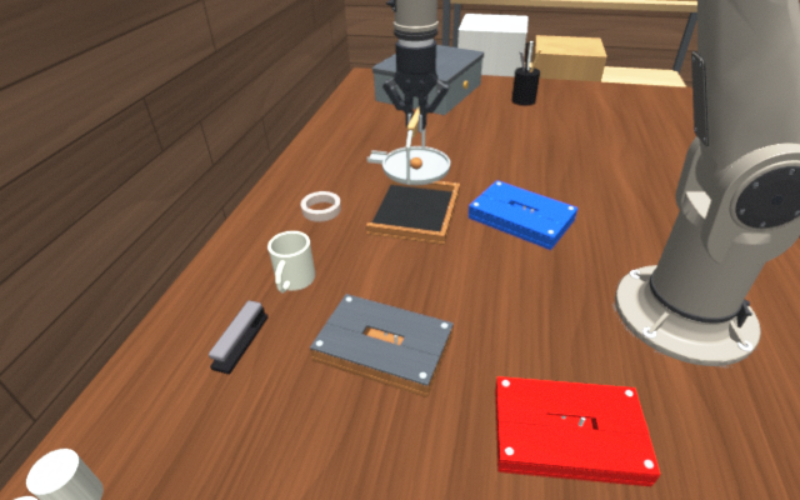

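The job is done and handed in at 22.6 s. I gripped the dish by its wooden grip and turned it about 49° anticlockwise until the handle lined up with the grey stand. I then lifted it straight out, carried it over the middle of the tray and turned it about 83° clockwise.

**Last checks**
- **Position:** the gripper, centred on the dish's axis, is at (0.529, −0.219) m, on the measured tray centre. The dish's foot is about 0.10 m above the tray floor.
- **Spout:** it points to −1.9°, along the tray's open side, which I measured at −1.5° to −2.2°.
- **Level and still:** the tool is tilted under 0.1°, and the arm was at rest when I handed in.
- **Ball:** seen in the middle of the dish in the final picture. Measured just before, it was within about 3–4 mm of the dish's axis.
- **Mug, tape roll and stapler:** the arm and dish stayed clear of them, and the final picture shows all three standing as before. I did not measure their positions again.
- **Forces:** the tool force readings I took stayed below about 4 N.

**Where the checks disagreed**
- The two cameras differ by about 2 mm, and the grip looked about 3 mm off in the first top view.
- Before the lift, the legs put the handle about 2.5° off the stand's long side, while the spout put it within 2°. Both are well inside the 8.6° the slot allows, and the lift showed no jamming.

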